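# Start a lidded saucepan warming on the induction hob by tapping its keys

### The job

Start the saucepan warming on the portable induction hob: with a fingertip lightly tap the power key (the big round one at the right-hand end of the key row), then the plus key beside it, then the lock key (at the left-hand end), letting each spring back up. Do not press the timer or minus keys, and leave the saucepan, mug, tin and bottle where they stand.

Things in the scene. Friction and masses are not known exactly. Their poses are not given: they have to be found in the camera images.
- hob: portable induction hob, white with black glass, 360 mm deep (x) by 300 wide (y), fixed. Origin: centre of its underside on the counter; -x is its front, facing the robot, +y its left seen from the front. Glass 58 mm, key panel 55 mm, key tops 64 mm above the counter. Keys in one row at x -148 mm: y +108 lock, +54 timer, 0 minus, -54 plus, -108 mm power. Never push it harder than 20 N
- power_key (a point): centre of the top face of the power key: round, 30 mm across, marked with an open ring and a bar, at the right-hand end of the row. Top 9 mm proud of the flat panel; the point moves with the key
- plus_key (a point): centre of the top face of the plus key: rectangle 28 mm along the row by 20 mm, marked with a cross, next to the power key. Top 9 mm proud of the flat panel; the point moves with the key
- lock_key (a point): centre of the top face of the lock key: round, 24 mm across, marked with a padlock, at the left-hand end of the row. Top 9 mm proud of the flat panel; the point moves with the key
- minus_key (a point): centre of the top face of the minus key: rectangle 28 mm along the row by 20 mm, marked with one bar, middle of the row; not to be pressed. Top 9 mm proud of the flat panel; the point moves with the key
- timer_key (a point): centre of the top face of the timer key: round, 24 mm across, marked with a clock face, second from the left; not to be pressed. Top 9 mm proud of the flat panel; the point moves with the key
- hob_lock (a joint): travel of the lock key in m: 0 at rest, grows as it is pushed down, stops at 0.005. Sprung: needs about 1.2 N to start moving, 3.5 N at 1.5 mm, where the tap counts, 8.7 N at the hard stop; returns by itself when let go
- hob_timer (a joint): travel of the timer key in m: 0 at rest, grows as it is pushed down, stops at 0.005. Sprung: needs about 1.2 N to start moving, 3.5 N at 1.5 mm, where the tap counts, 8.7 N at the hard stop; returns by itself when let go
- hob_minus (a joint): travel of the minus key in m: 0 at rest, grows as it is pushed down, stops at 0.005. Sprung: needs about 1.2 N to start moving, 3.5 N at 1.5 mm, where the tap counts, 8.7 N at the hard stop; returns by itself when let go
- hob_plus (a joint): travel of the plus key in m: 0 at rest, grows as it is pushed down, stops at 0.005. Sprung: needs about 1.2 N to start moving, 3.5 N at 1.5 mm, where the tap counts, 8.7 N at the hard stop; returns by itself when let go
- hob_power (a joint): travel of the power key in m: 0 at rest, grows as it is pushed down, stops at 0.005. Sprung: needs about 1.2 N to start moving, 3.5 N at 1.5 mm, where the tap counts, 8.7 N at the hard stop; returns by itself when let go
- hob_zone (a point): centre of the cooking zone, on the glass, 58 mm above the counter
- pan: loose lidded steel saucepan standing on the cooking zone, 176 mm across the lid, 109 mm high to the top of the lid knob, black handle reaching 234 mm from the centre along its own +x (towards the rear right of the hob). Origin at the centre of its underside. Lid and pan are one piece. Stays where it is
- mug: loose white mug, 82 mm across, 95 mm high, beside the hob; origin at the centre of its underside. Stays where it is
- tin: loose metal tea tin, 72 mm across, 100 mm high, beside the hob; origin at the centre of its underside. Stays where it is
- bottle: loose clear water bottle, 66 mm across, 210 mm high, to the rear left of the hob; origin at the centre of its underside. Stays where it is
There are look-alikes about, which are no part of the job. Leave any brown look-alike of the tin alone.

How it is judged:
On the way, in this order (a step that is already met when the one before it is completed fails the run):
1. a fingertip presses the power key (value of joint hob_power above 0.0015 m and contact force between the fingers and hob above 0.3 N), for 0.05 s.
2. a fingertip presses the plus key (value of joint hob_plus above 0.0015 m and contact force between the fingers and hob above 0.3 N), for 0.05 s.
3. a fingertip presses the lock key (value of joint hob_lock above 0.0015 m and contact force between the fingers and hob above 0.3 N), for 0.05 s.
At the end, for the whole second after the job is handed in: power, plus and lock have been tapped in that order (each pushed down at least 1.5 mm by a fingertip), all five keys are back up (within 1 mm), the pan stands flat on the cooking zone, and pan, mug, tin and bottle stand upright within 15 mm of where they were, at rest (value of joint each of hob_lock, hob_timer, hob_minus, hob_plus, hob_power below 0.001 m and distance between pan and hob_zone below 0.035 m and angle between pan's own z axis and vertical below 0.05 rad and angle between each of mug, tin, bottle's own z axis and vertical below 0.1 rad and distance of each of mug, tin, bottle, pan from where it was at the start of the episode below 0.015 m and linear speed of each of mug, tin, bottle, pan below 0.02 m/s); the robot touches nothing.
It fails at once if the timer or minus key is pressed (more than 1.5 mm) (value of joint any of hob_timer, hob_minus above 0.0015 m).
It fails at once if two keys are down at once (value of joint each of hob_power, hob_plus above 0.0015 m or value of joint each of hob_power, hob_lock above 0.0015 m or value of joint each of hob_plus, hob_lock above 0.0015 m).
It fails at once if the hob is pushed harder than 20 N (contact force between any of the fingers, the arm and hob above 20 N).
It fails at once if the saucepan, mug, tin or bottle is moved or lifted more than 15 mm (distance of any of mug, tin, bottle, pan from where it was at the start of the episode above 0.015 m).
It also fails if it takes over 45 s, if anything falls off the work surface, if the arm or the gripper's body presses on something with over 40 N, if the wrist force passes 120 N, or if a joint passes its speed limit or range.

### The arm

A 6-joint arm with a two-finger parallel gripper is mounted at the origin on the work surface. World frame = base frame: x ahead of the robot, y to its left, z up, the work surface at z = 0. Lengths are in m, angles in rad, forces in N, time in s.
With the tool pointing down it reaches from about 0.275 to 0.875 m from the base axis. Payload 12.5 kg.
Tool frame: the origin (TCP) lies at the very end of the fingers, on their centre line; the grasp point (between the pads) lies 19 mm behind it; x points along the fingers, y is the direction in which the jaws open and shut, and the axes are right-handed (so a half turn about x gives the same grasp; the last joint's range is limited). The gripper opens to 85 mm and grips with 20 to 120 N. Pads are 22 mm wide; open, the fingers measure 114 mm over their backs; the gripper's body (76 mm by 85 mm) begins 54 mm behind the grasp point. The pads swing forward as they close: fully open they stand 13 mm farther back than shut.
Start: joints at [-1.392, 0.351, 1.652, -0, 1.139, -0.085], TCP at [0.143, -0.531, 0.231] pointing down, gripper open.
Joint ranges: [-2.75, 2.75], [-0.79, 2.1], [0.01, 2.65], [-1.57, 4.71], [0.07, 3.14], [-2.87, 2.87]. Speed limits (rad/s): [2.22, 2.22, 2.79, 3.14, 3.14, 3.14].

### API

Orientations are given as a 3x3 rotation matrix whose columns are the frame's x, y, z axes.
In Python, from bench import manip gives the robot as it stands. Calls block until the motion is done:
- manip.move_ptp(position, orientation): joint-space move of the TCP to a pose.
- manip.move_l(position, attitude=None, max_speed=0.15): straight line of the TCP; attitude=None keeps the orientation; max_speed is the mean speed in m/s.
- manip.move_j(angles): joint-space move.
- manip.set_gripper(opening, effort=None): opening from 0.0 (shut) to 1.0 (fully open); effort is the grip in N (None keeps the last); returns when the fingers have stopped.
- manip.dwell(seconds).
- manip.inverse_kinematics(position, orientation): joint angles nearest the present ones, or None.
- manip.grab_frame(name): name is "scene" or "side" or "wrist"; returns (picture, depth): 384x512x3 uint8, red, green, blue; 384x512 float32, m along the optical axis (not along the pixel's ray), 0 where there is no reading.
- manip.get_calibration(name): a dict with "camera_matrix" (3x3 intrinsics, pixels), "R" (3x3) and "t" (3): a world point X has camera coordinates R X + t. Camera axes: x right, y down, z forward; pixel columns grow to the right and rows downward; lengths in m; the calibration is good to about 2 mm. The wrist camera is an equidistant fisheye: a pixel r from the principal point sees the ray r / f radians off the axis. A picture is of the moment at which its call begins: read the wrist's pose just before it. get_calibration takes no time and is no camera call; for the wrist camera it gives the pose at the moment of the call.
A pose or a line that the arm cannot do raises manip.Unreachable and nothing moves.
- manip.sign_off(): hands the job in, once; it reports no verdict.
Trained networks look in the newest picture that a camera, given by its name, has taken for a name from the list of things; names that differ only in an ending like _2 or _b are one class to them, and where a whole thing is asked for, a point or a joint stands for the part that bears it (a point fixed in the world has none). Each returns a list of dicts, best first, with "confidence" (0 to 1); they miss things now and then, are a little off and sometimes report something else, mostly with a low value. They report only what shows in the picture. A call takes as long as a camera call. They do not tell look-alikes from the thing itself.
- manip.look_for(camera, name): "at" ([x, y, z] in m, in world coordinates, good to about 4 mm: the middle of the surface that is visible of it).
Readings, each from a call of its own:
- manip.current_time(): time.
- manip.current_qpos(): joint angles.
- manip.current_joint_vel(): joint speeds.
- manip.current_joint_torque(): joint torques, N m.
- manip.current_ee_pos(): TCP position.
- manip.current_tcp_rot(): TCP orientation.
- manip.current_force(): force on the tool from outside, world axes, zero at the start.
- manip.current_ft_torque(): the same for the moment, N m.
- manip.current_grip_width(): opening from 0.0 (shut) to 1.0 (fully open).
Only numpy, scipy, OpenCV 4.12 (cv2) and the standard library are available. Lean on these libraries where they do the work, as an engineer would, in place of code of your own. Each camera call takes 0.05 s, during which the arm holds its last target. There are 200 camera calls.

## Working session

There is one attempt and no reset: what is moved stays moved. The work goes in short steps, each a Python script; the robot and the scene stay as the last script left them, time stands still between calls to the robot, and variables do not carry over. Pictures are saved under pics/ and viewed, about 8 in all and at most 12, crops included, and the job is handed in when it is done.

```bash
mkdir -p pics; ls; python3 - <<'E'
from bench import manip
import cv2,numpy as np
ims=[]
for c in ["scene","side"]:
    p,d=manip.grab_frame(c); np.save(f'pics/{c}.npy',d); cv2.imwrite(f'pics/{c}0.png',p[:,:,::-1])
    for n in ["power_key","plus_key","minus_key","timer_key","lock_key","hob","pan","mug","tin","bottle"]:
        K=manip.get_calibration(c)
        for r in manip.look_for(c,n)[:3]:
            X=np.array(r["at"]); q=K["camera_matrix"]@(K["R"]@X+K["t"]); print(c,n,round(r["confidence"],2),X.round(4),(q[:2]/q[2]).round())
print(manip.current_time(),manip.current_tcp_rot())
E
```

```text
pics
scene power_key 0.45 [ 0.5134 -0.0545  0.0624] [231. 172.]
scene plus_key 0.57 [ 0.5017 -0.0052  0.0666] [247. 175.]
scene plus_key 0.4 [0.527  0.295  0.0775] [338. 219.]
scene minus_key 0.55 [0.4916 0.0455 0.0631] [263. 181.]
scene minus_key 0.17 [ 0.5127 -0.0604  0.0649] [230. 171.]
scene timer_key 0.69 [0.4894 0.0478 0.0655] [264. 180.]
scene hob 0.64 [0.738  0.1508 0.0596] [236. 246.]
scene pan 0.7 [0.7258 0.1005 0.1378] [222. 208.]
scene pan 0.65 [0.4713 0.1508 0.0619] [299. 192.]
scene mug 0.66 [ 0.5771 -0.1899  0.0624] [182. 166.]
scene mug 0.53 [0.7344 0.1517 0.0608] [237. 245.]
scene tin 0.98 [0.3788 0.1824 0.0657] [326. 180.]
scene tin 0.91 [0.5452 0.41   0.0666] [380. 247.]
scene tin 0.81 [0.3837 0.4123 0.0665] [406. 212.]
scene bottle 0.72 [0.6953 0.3224 0.112 ] [314. 252.]
scene bottle 0.66 [ 0.5033 -0.0035  0.068 ] [247. 175.]
side power_key 0.7 [0.4686 0.1436 0.0665] [211. 187.]
side power_key 0.69 [ 0.5048 -0.0647  0.0639] [256. 240.]
side plus_key 0.55 [0.4687 0.1469 0.0743] [210. 184.]
side minus_key 0.7 [0.6695 0.2958 0.1043] [263. 131.]
side minus_key 0.67 [0
[... 222 characters left out ...]
 [0.5011 0.2527 0.0725] [211. 160.]
side lock_key 0.43 [0.4686 0.144  0.064 ] [211. 188.]
side hob 0.97 [ 0.5608 -0.0169  0.0521] [272. 223.]
side hob 0.38 [ 0.5538 -0.227   0.0594] [315. 294.]
side pan 0.89 [0.6759 0.0276 0.1368] [311. 170.]
side mug 0.61 [ 0.5511 -0.2261  0.0568] [314. 295.]
side mug 0.52 [0.4676 0.148  0.0653] [210. 187.]
side tin 0.96 [0.5158 0.3858 0.0867] [202. 132.]
side tin 0.91 [0.4984 0.2502 0.0726] [210. 161.]
side tin 0.72 [0.3693 0.2765 0.0845] [159. 162.]
side bottle 0.64 [0.6681 0.2896 0.1016] [263. 133.]
1.1 [[ 1.47045435e-05  2.60741117e-01 -9.65408758e-01]
 [-3.64598855e-05 -9.65408757e-01 -2.60741117e-01]
 [-9.99999999e-01  3.90327718e-05 -4.68930386e-06]]
```

```bash
python3 - <<'E'
import cv2,numpy as np
a=cv2.imread('pics/scene0.png')[110:300,150:430];b=cv2.imread('pics/side0.png')[100:320,130:370]
cv2.imwrite('pics/v1.png',cv2.resize(a,(800,543),interpolation=2));cv2.imwrite('pics/v2.png',cv2.resize(b,(654,600),interpolation=2))
E
```

```text
(no output)
```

View pics/v1.png

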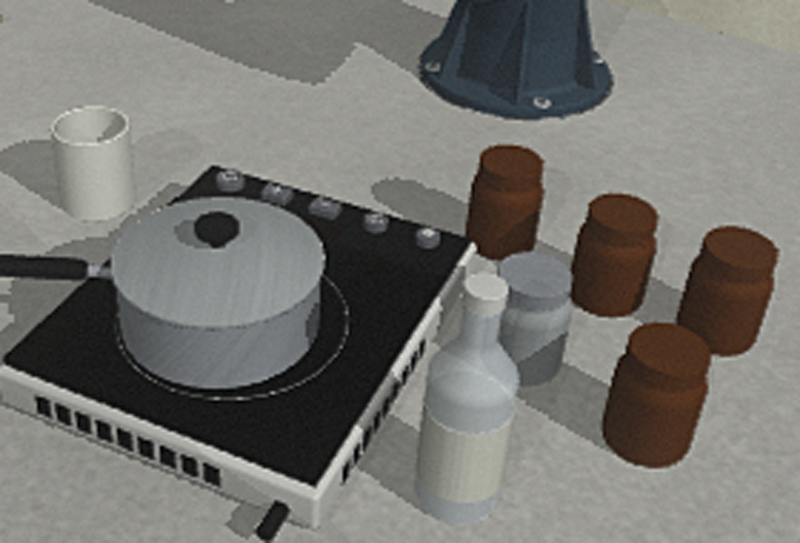

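View pics/v2.png

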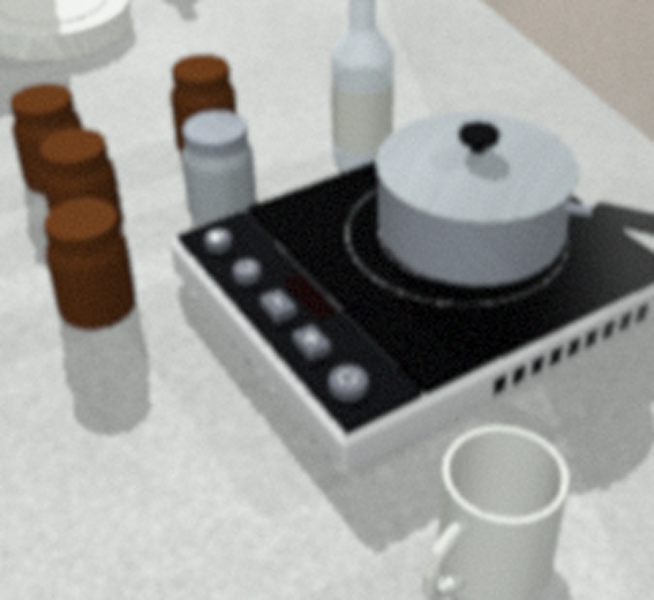

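Scene view: hob with its key row at scene pixels (230,173) power, (247,177) plus, (263,182) minus, (282,188) timer and (300,193) lock. The mug is on the right. The grey tin (338,219) and bottle are on the left, with four brown look-alike jars.

Side view: the keys are at (258,240), (244,225), (232,211), (220,199) and (210,188). The big key with the ring is at the mug end, so that is power.

What could be mistaken for each target: plus (244,225) could be minus (232,211), and lock (210,188) could be timer (220,199). I'll fit the hob pose, then check from close up with the wrist camera.

```bash
cat > h.py <<'E'
import numpy as np,cv2
from bench import manip
KY=np.array([-.108,-.054,0,.054,.108]); KX=-.148   # power plus minus timer lock
def ray_z(cal,px,z):
    K,R,t=cal["camera_matrix"],np.array(cal["R"]),np.array(cal["t"])
    d=R.T@np.linalg.solve(K,[*px,1]); c=-R.T@t; return c+d*(z-c[2])/d[2]
def fit(P):   # hob (x,y,yaw) from key points
    A=np.c_[np.full(5,KX),KY]; a=A-A.mean(0); p=P[:,:2]-P[:,:2].mean(0)
    th=np.arctan2((a[:,0]*p[:,1]-a[:,1]*p[:,0]).sum(),(a*p).sum())
    R=np.array([[np.cos(th),-np.sin(th)],[np.sin(th),np.cos(th)]])
    t=P[:,:2].mean(0)-R@A.mean(0); return t,th,R,(A@R.T+t),
E
python3 - <<'E'
from h import *
px={"scene":[(230.5,172.7),(247,176.9),(263.4,182.5),(281.6,187.7),(299.8,192.6)],"side":[(257.7,240),(243.8,225.4),(231.7,211.5),(220.3,199.4),(210,187.6)]}
Ps=[]
for c,q in px.items():
    P=np.array([ray_z(manip.get_calibration(c),x,.064) for x in q]);Ps.append(P);t,th,R,k=fit(P);print(c,P.round(4).tolist(),t,th,'\n',np.abs(P[:,:2]-k).max())
P=np.mean(Ps,0);t,th,R,k=fit(P);print(t,th,k)
# view pose above row centre, then wrist picture
y=np.array([R[0,1],R[1,1],0]); x=np.array([0,0,-1.]); 
best=None
for s in (1,-1):
    O=np.c_[x,s*y,np.cross(x,s*y)]
    q=manip.inverse_kinematics([*k[0],.2],O);print(s,q)
    if q is not None and (best is None or abs(q[5])<abs(best[1][5])): best=(O,q)
O=best[0];np.save('O.npy',O);np.save('k.npy',k)
manip.set_gripper(0.0,20)
manip.move_ptp([*k[2],.26],O)
cal=manip.get_calibration("wrist");p,d=manip.grab_frame("wrist");cv2.imwrite('pics/w.png',p[:,:,::-1]);np.save('pics/wd.npy',d)
np.savez('wcal.npz',**{a:np.array(cal[a]) for a in("camera_matrix","R","t")})
cv2.imwrite('pics/v3.png',cv2.resize(p[:,:,::-1],(800,600)))
for n in ["power_key","plus_key","minus_key","timer_key","lock_key"]:
    for r in manip.look_for("wrist",n)[:2]: print(n,round(r["confidence"],2),np.round(r["at"],4))
print(cal["camera_matrix"],manip.current_time(),manip.current_force(),manip.current_ee_pos())
E
```

```text
scene [[0.5169, -0.0531, 0.064], [0.5045, -0.0019, 0.064], [0.4983, 0.0516, 0.064], [0.4877, 0.1057, 0.064], [0.4763, 0.1571, 0.064]] [0.64224334 0.07896665] 0.18390530867267946 
 0.00209680024904213
side [[0.5078, -0.065, 0.064], [0.4967, -0.0124, 0.064], [0.4874, 0.0413, 0.064], [0.4768, 0.0928, 0.064], [0.4675, 0.1465, 0.064]] [0.63264163 0.06828956] 0.18797701004341788 
 0.0008843474430999948
[0.63744275 0.07362833] 0.18594229615785543 [[ 0.51196015 -0.05987117]
 [ 0.50197703 -0.006802  ]
 [ 0.49199391  0.04626717]
 [ 0.48201078  0.09933635]
 [ 0.47202766  0.15240552]]
1 [-2.06751611e-01  3.24962880e-01  1.77347581e+00 -4.44089210e-16
  1.04315397e+00 -1.96349023e+00]
-1 [-2.06751611e-01  3.24962880e-01  1.77347581e+00 -4.44089210e-16
  1.04315397e+00  1.17810242e+00]
power_key 0.57 [ 0.5099 -0.0599  0.0689]
power_key 0.52 [0.495  0.0455 0.0659]
plus_key 0.78 [ 0.4983 -0.0098  0.061 ]
minus_key 0.68 [0.4952 0.0439 0.066 ]
timer_key 0.69 [0.4821 0.0997 0.0659]
timer_key 0.23 [0.6521 0.2919 0.0769]
lock_key 0.7 [0.468  0.1523 0.0578]
[[297.31863964   0.         255.93735912]
 [  0.         297.31863964 191.13790557]
 [  0.           0.           1.        ]] 4.5667 [ 0.16947625  0.29048765 -0.46638938] [0.49203823 0.04603336 0.25997364]
```

View pics/v3.png

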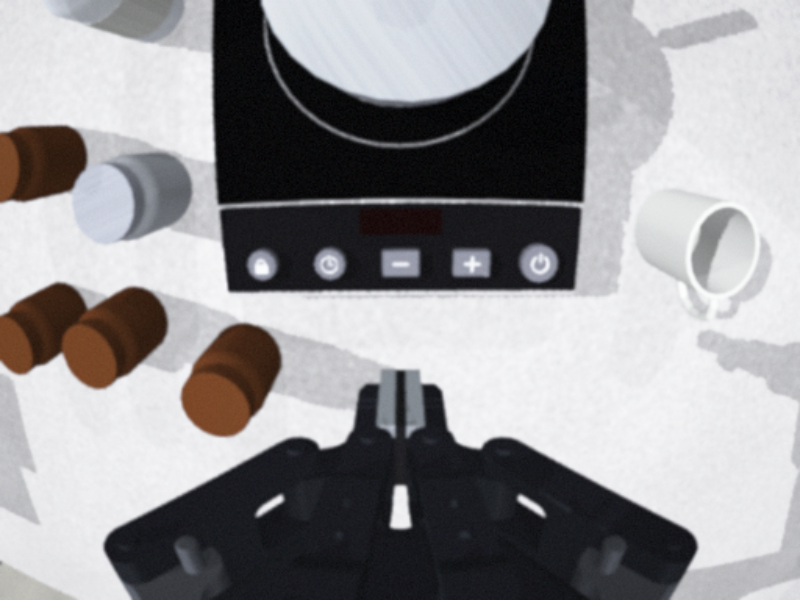

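The wrist view shows the panel face-on. In the 800x600 picture, lock (padlock) is at (262,264), timer (clock) at (330,263), minus at (400,264), plus (cross) at (471,263) and power (ring and bar) at (538,263). That agrees with my choice. I'll refine the positions from these pixels, then do the first tap.

```bash
cat >> h.py <<'E'
def tap(xy,O,target=4.8):
    manip.move_l([*xy,.085],O,.1) ; manip.dwell(.2)
    f0=np.mean([manip.current_force()[2] for _ in range(5)]); z=.068
    manip.move_l([*xy,z],None,.05)
    while z>.0598:
        z-=.0005; manip.move_l([*xy,z],None,.02); manip.dwell(.05)
        f=manip.current_force()[2]-f0; print(round(z,4),round(f,2),manip.current_ee_pos().round(4)[2])
        if abs(f)>target: break
    manip.dwell(.15); print('held',manip.current_force()[2]-f0,manip.current_ee_pos())
    manip.move_l([*xy,.085],None,.08); manip.dwell(.1)
E
python3 - <<'E'
from h import *
w=np.load('wcal.npz');K,R,t=w["camera_matrix"],w["R"],w["t"];c=-R.T@t
P=[]
for u in [(538,263),(471,263.5),(400,264),(330,263.5),(262,264)]:
    v=(np.array(u)/1.5625-K[:2,2])/K[0,0]; r=np.hypot(*v); d=R.T@np.r_[v/r*np.sin(r),np.cos(r)]
    P.append(c+d*(.064-c[2])/d[2])
P=np.array(P);t_,th,R2,k=fit(P);print(P.round(4),th,k.round(4),np.abs(P[:,:2]-k).max());np.save('k.npy',k)
O=np.load('O.npy')
manip.move_ptp([*k[0],.12],O)
tap(k[0],O);print(manip.current_time())
p,d=manip.grab_frame("side");cv2.imwrite('pics/v4.png',cv2.resize(p[100:320,130:370,::-1],(654,600),interpolation=2))
E
```

```text
[[ 0.5075 -0.0596  0.064 ]
 [ 0.4968 -0.0077  0.064 ]
 [ 0.4862  0.045   0.064 ]
 [ 0.477   0.0973  0.064 ]
 [ 0.4673  0.1502  0.064 ]] 0.1884644082703823 [[ 0.5072 -0.061 ]
 [ 0.4971 -0.008 ]
 [ 0.487   0.045 ]
 [ 0.4769  0.0981]
 [ 0.4667  0.1511]] 0.0014061527264954896
0.0675 1.39 0.0676
0.067 0.08 0.067
0.0665 0.94 0.0665
0.066 -0.1 0.066
0.0655 0.74 0.0655
0.065 0.63 0.065
0.0645 -0.52 0.0645
0.064 1.41 0.0641
0.0635 1.7 0.0636
0.063 3.51 0.063
0.0625 3.63 0.0625
0.062 4.57 0.062
0.0615 5.15 0.0615
held 4.383954016484061 [ 0.50725519 -0.06105544  0.06153377]
11.0917
```

View pics/v4.png

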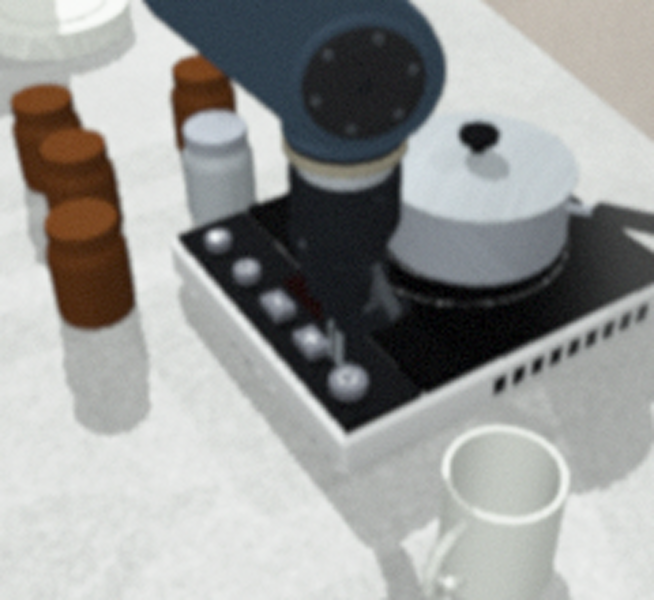

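Picture 4 shows the fingertip hovering over the power key at (348,382), which has sprung back up; pan and mug have not moved. The force curve matches the key spring: contact at about 64 mm and about 4.8 N at 61.5 mm, so roughly 2.3 mm of travel. Next come plus and lock.

```bash
python3 - <<'E'
from h import *
O=np.load('O.npy');k=np.load('k.npy')
for i in (1,4):
    print('key',i)
    manip.move_l([*manip.current_ee_pos()[:2],.12],None,.15)
    manip.move_l([*k[i],.12],O,.15); tap(k[i],O,5.3); print(manip.current_time())
manip.move_l([*k[4],.15],None,.15)
manip.move_l([*k[2],.26],None,.2)
p,d=manip.grab_frame("wrist");cv2.imwrite('pics/v5.png',cv2.resize(p[:,:,::-1],(800,600)))
p,d=manip.grab_frame("side");cv2.imwrite('pics/side1.png',p[:,:,::-1]);cv2.imwrite('pics/v6.png',cv2.resize(p[100:320,130:370,::-1],(654,600),interpolation=2))
print(manip.current_time(),manip.current_force())
E
```

```text
key 1
0.0675 -0.33 0.0677
0.067 -0.72 0.067
0.0665 -0.75 0.0665
0.066 -0.95 0.066
0.0655 0.08 0.0655
0.065 -0.42 0.065
0.0645 -1.83 0.0645
0.064 -0.78 0.0641
0.0635 1.22 0.0635
0.063 1.8 0.063
0.0625 2.5 0.0626
0.062 3.05 0.062
0.0615 3.8 0.0615
0.061 5.07 0.0611
0.0605 5.53 0.0606
held 4.86816288057184 [ 0.49716802 -0.00800661  0.06061391]
18.4333
key 4
0.0675 -0.34 0.0676
0.067 -0.29 0.067
0.0665 -1.03 0.0665
0.066 0.08 0.066
0.0655 -0.79 0.0655
0.065 -0.93 0.065
0.0645 -0.07 0.0645
0.064 0.88 0.064
0.0635 0.26 0.0635
0.063 2.16 0.063
0.0625 3.21 0.0625
0.062 3.64 0.0621
0.0615 3.89 0.0615
0.061 4.77 0.0611
0.0605 5.75 0.0606
held 5.673398495405184 [0.46679832 0.15113458 0.06061901]
26.45
28.05 [-0.04783253  0.65098302 -0.33100802]
```

View pics/v5.png

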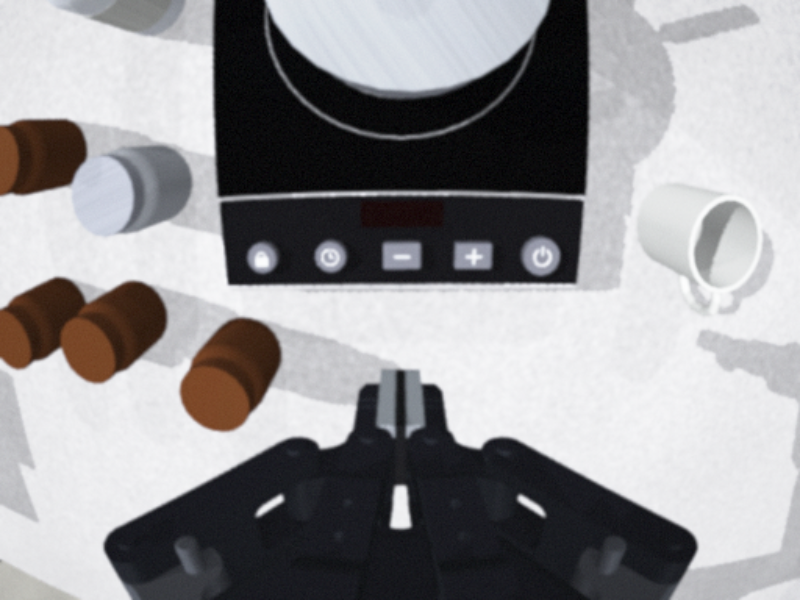

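In picture 5 all five keys are up, at (262,258) to (540,257), and the objects are where they stood apart from a uniform shift caused by the small camera move. I'm handing the job in.

```bash
python3 -c "
from bench import manip
manip.sign_off()"
```

```text
the job is handed in; nothing more can be done
```

I tapped power, then plus, then lock with the shut fingertips, and handed the job in at about 28 s on the robot's clock. It reported no verdict.

- **Key presses:** the fingers met each key at about 64 mm above the counter. I pushed power about 2.5 mm down and plus and lock about 3.4 mm, judging by fingertip height, with held forces of 4.4, 4.9 and 5.7 N. That is past the 1.5 mm needed and well under the 20 N limit. I had no direct reading of key travel.
- **Last wrist picture:** all five keys looked up. The fingers were clear, with the tip 0.26 m above the counter. The parts of the saucepan, mug, tin and bottle in view looked unmoved by eye; I did not measure them again. The timer and minus keys were never touched.
- **Disagreements:**
  - The scene camera placed the key row about 10 mm away from where the side and wrist cameras put it. I used the wrist position, which agreed with the side camera to within about 5 mm, and the picture after the power tap fitted it.
  - Force readings were noisy, by about 1 N or a little more.

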